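Open a bayonet Y-strainer and lay out lid and basket

TASK

Open the leaning strainer for cleaning: turn its dark lid anticlockwise until the lugs stand in the slots, draw it straight off and set it down gently on the drip tray, grip upwards. Then lift the strainer basket out of the branch and stand it upright on the tray beside the lid, without dropping either or disturbing the other things on the bench.

Things in the scene. Friction and masses are not known exactly. Their poses are not given: they have to be found in the camera images.
- housing: Light grey Y-strainer fixed to the bench. From its level pipe (up to 70 mm high) a branch 69 mm wide rises, leaning 30 degrees from vertical towards the robot's side. Origin: centre of the branch's mouth, 140 mm above the bench. Own z: out along the leaning axis; own y: level, across the pipe; own x: in the pipe's plane, up and away from the robot. Below the lid a collar 90 mm wide.
- mouth (a point): Same point and axes as the housing. Round the mouth stand three bayonet lips (own z -6 to 0 mm, 80 mm across), parted by slots 42 degrees wide at 60, 180 and 300 degrees from own x; each slot ends in a stop at its anticlockwise side (seen from outside, looking down on the lid). Bore 62 mm wide.
- lid: Dark grey bayonet lid, loose, about 0.25 kg, seated on the mouth: skirt 90 mm wide, dome 68 mm wide, wing grip on top. Origin: on its axis, in the plane of the mouth. Own z: out through the grip; own x: along the wing grip. It starts locked, turned 0.65 to 1.15 rad clockwise from the housing's own x; it turns freely, held by weight and friction, with about 2 mm of play.
- lid_seat (a point): Centre of the skirt's lower edge, 16 mm below the lid's origin; it stands on this edge when set down. Axes as the lid's. Three lugs, 24 degrees wide, inside the skirt stand mid-slot when the lid's own x agrees with the housing's (wing grip in the pipe's plane, skirt rib over collar rib); it comes out from 9 degrees clockwise of that to 5 degrees anticlockwise, where the stop is.
- lid_grip (a point): Middle of the lid's wing grip, on the axis 66 mm above the lid's origin and 82 mm above the skirt's lower edge. The grip is 12 mm thick (own y), 60 mm long (own x), free from 45 (flat top of the dome) to 80 mm above the lid's origin. Axes as the lid's. The lid's hollow clears the basket's grip after it is drawn out 55 mm.
- basket: Steel strainer basket hanging in the branch, under the lid at first; loose, about 0.16 kg: cylinder 48 mm wide, flange 58 mm, flat foot, flat upright grip. Origin: on its axis, in the plane of the mouth while it hangs there, 70 mm above its foot. Own z: out through the grip; own x: along the grip, within 0.6 rad of the housing's. Lifts straight out, 2 mm free all round, clear after 70 mm.
- basket_grip (a point): Middle of the free part of the basket's grip: 10 mm thick (own y), 36 mm long (own x), reaching 36 mm above the basket's origin. This point is on the axis 24 mm above the origin, so 24 mm out of the mouth while the basket hangs in the branch, and 94 mm above its foot. Axes as the basket's.
- basket_foot (a point): Centre of the basket's flat foot, 48 mm wide, 70 mm below its origin. Axes as the basket's.
- tray: Empty plastic drip tray, 154 x 368 mm, loose, standing left or right of the strainer, its long side (own y) pointing to or from the robot. Flat floor 144 x 354 mm, 2 mm above the bench; rim 16 mm high. Origin: under its middle, on the bench.
- reagent: Bystander: small red-capped reagent bottle, 57 mm wide, 107 mm high, origin under its foot, behind the strainer.
- bottle_plain: Bystander: plain white bottle behind the strainer, 62 mm wide, 126 mm high, origin under its foot.
- petri: Bystander: small petri dish, 57 mm wide, 6 mm high, between robot and strainer; origin under its middle.
- vial: Bystander: sample vial with a dark cap, 19 mm wide, 42 mm high, standing between robot and strainer; origin under its foot.
- tub: Bystander: closed oval tub, white, 144 x 212 x 91 mm high, its long side (own y) pointing away from the robot; it stands beside the strainer on the side where the tray is not; origin under its middle.

How it is judged:
On the way, in this order (a step that is already met when the one before it is completed fails the run):
1. the lid, still on the mouth, is turned so that its lugs stand in the slots (angle between the x axis of lid and the x axis of housing, either way round below 0.2 rad and z of lid in the frame of housing below 0.012 m), for 0.1 s.
2. the lid is drawn clear of the branch while the basket stays in it (distance between lid and housing above 0.06 m and distance between basket and housing below 0.015 m), for 0.1 s.
3. the lid stands flat on the tray (x of lid_seat in the frame of tray between -0.05 and 0.054 m and y of lid_seat in the frame of tray between -0.16 and 0.16 m and z of lid_seat in the frame of tray below 0.008 m and angle between lid_seat's own z axis and vertical below 0.1 rad), for 0.2 s.
At the end, for the whole second after the job is handed in: The lid stands flat on its skirt on the tray's floor, grip up, and the basket stands upright on its foot on the tray's floor (each with its lower edge within 6 mm of the floor, leaning less than 0.10 rad, its axis over the floor of the tray), both at rest (all of step 3 and x of basket_foot in the frame of tray between -0.05 and 0.054 m and y of basket_foot in the frame of tray between -0.16 and 0.16 m and z of basket_foot in the frame of tray below 0.008 m and angle between basket_foot's own z axis and vertical below 0.1 rad and linear speed of each of lid, basket below 0.02 m/s); the robot touches nothing.
It fails at once if the lid is dropped: it moves faster than 0.7 m/s untouched by the fingers (linear speed of lid above 0.7 m/s and contact force between lid and the fingers below 0.1 N).
It fails at once if the basket is dropped: it moves faster than 0.7 m/s untouched by the fingers (linear speed of basket above 0.7 m/s and contact force between basket and the fingers below 0.1 N).
It fails at once if one of the other things on the bench is moved by more than 30 mm, or one that stands is tipped over (distance of any of reagent, bottle_plain, petri, vial, tub from where it was at the start of the episode above 0.03 m or angle between any of reagent, bottle_plain, vial, tub's own z axis and vertical above 0.4 rad).
It also fails if it takes over 51 s, if anything falls off the work surface, if the arm or the gripper's body presses on something with over 40 N, if the wrist force passes 120 N, or if a joint passes its speed limit or range.

ROBOT

A 6-joint arm with a two-finger parallel gripper is mounted at the origin on the work surface; the furniture and walls round the work are solid. World frame = base frame: x ahead of the robot, y to its left, z up, the work surface at z = 0. Lengths are in m, angles in rad, forces in N, time in s.
With the tool pointing down it reaches from about 0.225 to 0.875 m from the base axis. Payload 3.4 kg.
Tool frame: the origin (TCP) lies between the finger pads; the fingertips stand 25 mm ahead of it and the grasp point (between the pads) lies 6 mm ahead of it (r.finger_overhang is the z of the fingertips in the tool frame, in m); z points along the fingers, y is the line along which they close (so a half turn about z gives the same grasp; the last joint's range is limited). The gripper opens to 85 mm and grips with 20 to 120 N. Pads are 22 mm wide; open, the fingers measure 114 mm over their backs; the gripper's body (76 mm by 85 mm) begins 54 mm behind the grasp point. The pads swing forward as they close: fully open they stand 13 mm farther back than shut.
Start: joints at [-1.363, 0.276, 1.505, -0, 1.361, -0.121], TCP at [0.186, -0.544, 0.256] pointing down, gripper open.
Joint ranges: [-2.89, 2.89], [-0.75, 2.08], [0.22, 2.7], [-1.18, 4.32], [0.11, 2.71], [-2.7, 2.7]. Speed limits (rad/s): [2.57, 2.57, 3.14, 3.14, 3.14, 3.14].

INTERFACE

Orientations are given as a unit quaternion [x, y, z, w].
In Python, from rig import r gives the robot as it stands.
- The arm moves only by the tool step_arm, never from a script. Its arguments are lists of equal length, an entry for each row: "delta_pos": the shift along the tool's x, y, z in mm, a list of three; "twist": the turn, a rotation vector about the tool's x, y, z in rad, a list of three; "gripper": the opening, from 0 (shut) to 1 (fully open). A call has exactly 5 rows; each row is the pose to reach, as a shift and turn from the pose commanded when the call began, along the tool's axes at that moment; what a row does not reach only later rows make up. A row lasts 1/8 s, in which the tool goes at most 62.5 mm and 10.7 degrees, less where a joint would pass 70% of its speed; a pose out of reach is approached as far as the arm can. A call with a gripper value outside its range is refused whole. The fingers move at their own pace and stop on an object; "grip_force" is the grip in N (left out, the last holds). Time passes only in rows, so rows that repeat a pose let the fingers close, or fill a call up. It gives the time, the measured TCP pose, the force, the opening and the grip force at its end, in the units of the state.
- r.state(): the state, without advancing time (a new reading comes with each control period).
- r.snapshot(name): name is "side" or "top" or "wrist"; returns a dict with "color" (400x640x3 uint8, red, green, blue), "camera_matrix" (3x3 intrinsics, pixels), "rvec" (rotation vector, rad) and "tvec" (3), from world to camera coordinates, as OpenCV has them. Camera axes: x right, y down, z forward; pixel columns grow to the right and rows downward; lengths in m; the calibration is good to about 2 mm. A picture is of the moment at which its call begins. There is no depth.
- r.close_job(): hands the job in; it is judged then, once.
The state is a dict: "time_s": time; "q": joint angles; "joint_vel": joint speeds; "joint_torque": joint torques, N m; "eef_pos": TCP position; "ee_rot": TCP orientation; "ft_force": force on the tool from outside, world axes, zero at the start; "moment": the same for the moment, N m; "opening": finger opening in m; "grip_force": force on a finger pad.
Only numpy, scipy, OpenCV 4.12 (cv2) and the standard library are available. Lean on these libraries where they do the work, as an engineer would, in place of code of your own. Each camera call takes 0.05 s, during which the arm holds its last target. There are 200 camera calls.

## Working session

There is one attempt and no reset: what is moved stays moved. The work goes in short steps, Python scripts to look and compute and a tool call to move; the robot and the scene stay as the last step left them, time stands still between calls to the robot, and variables do not carry over. Pictures are saved under pics/ and viewed, at most 13 in all, crops included, and the job is handed in when it is done.

Besides the shell and the picture viewer there is one more tool, called by a JSON object that holds its "name" and its "arguments", one argument or row to a line. step_arm: Moves the arm, as the interface text tells. Its arguments: {"type":"object","properties":{"delta_pos":{"type":"array"},"twist":{"type":"array"},"gripper":{"type":"array"},"grip_force":{"type":"number"}},"required":["delta_pos","twist","gripper"]}

```bash
mkdir -p pics; ls
cat > h.py <<'E'
import numpy as np, cv2
from scipy.spatial.transform import Rotation as R
from rig import r
def snap(n,f=None):
    s=r.snapshot(n)
    if f: cv2.imwrite('pics/'+f,s['color'][:,:,::-1])
    return s
def ray(s,u,v):
    M=cv2.Rodrigues(np.array(s['rvec'],float))[0];t=np.array(s['tvec'],float).ravel()
    d=M.T@np.linalg.inv(s['camera_matrix'])@np.array([u,v,1.]);return -M.T@t,d/np.linalg.norm(d)
def plane(s,u,v,z):
    c,d=ray(s,u,v);return c+d*(z-c[2])/d[2]
def proj(s,P):
    return cv2.projectPoints(np.array(P,float).reshape(-1,1,3),np.array(s['rvec'],float),np.array(s['tvec'],float),np.array(s['camera_matrix'],float),None)[0].reshape(-1,2)
def tri(s1,p1,s2,p2):
    A=[];b=[]
    for s,p in((s1,p1),(s2,p2)):
        c,d=ray(s,*p);N=np.eye(3)-np.outer(d,d);A.append(N);b.append(N@c)
    return np.linalg.lstsq(np.vstack(A),np.hstack(b),rcond=None)[0]
E
python3 - <<'E'
from h import *
a=snap('top');b=snap('side')
np.save('a.npy',a,allow_pickle=True);np.save('b.npy',b,allow_pickle=True)
for n,s in(('top',a),('side',b)):
    cv2.imwrite(f'pics/{n}0.png',s['color'][:,:,::-1]);print(n,ray(s,320,200),s['camera_matrix'][0,0])
print(r.state())
E
```

```text
pics
top (array([0.38912308, 0.09318572, 1.06238091]), array([ 0.12469705, -0.04512725, -0.99116809])) 466.8672324213188
side (array([ 0.50257635, -0.57337408,  0.75396253]), array([ 0.04161749,  0.7205101 , -0.69219447])) 466.8858565634617
{'time_s': 0.1, 'q': array([-1.36301426e+00,  2.76537434e-01,  1.50599565e+00,  1.65248035e-05,
        1.36073598e+00, -1.20985454e-01]), 'joint_vel': array([-0.00048971, -0.00222145, -0.00315962,  0.00057908, -0.00015899,
       -0.00104779]), 'joint_torque': array([ 1.20373843e-03, -4.17699838e+01, -2.46406424e+01, -1.09215571e-04,
        5.80034248e-03, -6.92026191e-06]), 'eef_pos': array([ 0.18557182, -0.54377212,  0.25552729]), 'ee_rot': array([ 9.86519324e-01,  1.63642664e-01, -2.82935460e-05, -8.37766627e-04]), 'ft_force': array([-0.51526332,  0.1277298 ,  0.73712651]), 'moment': array([ 0.0026056 , -0.04327325, -0.00253807]), 'grip_force': 0.0, 'opening': 0.08541503781741787}
```

View pics/top0.png

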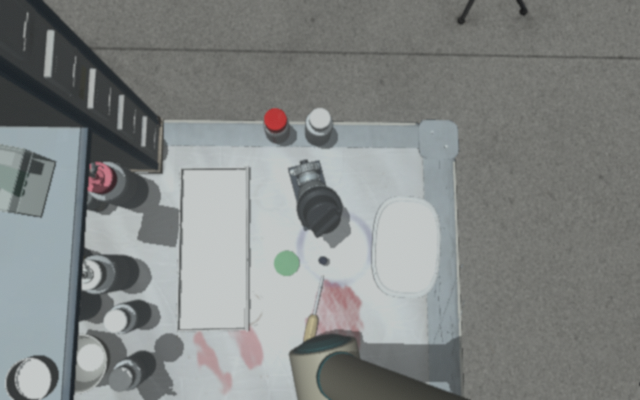

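View pics/side0.png

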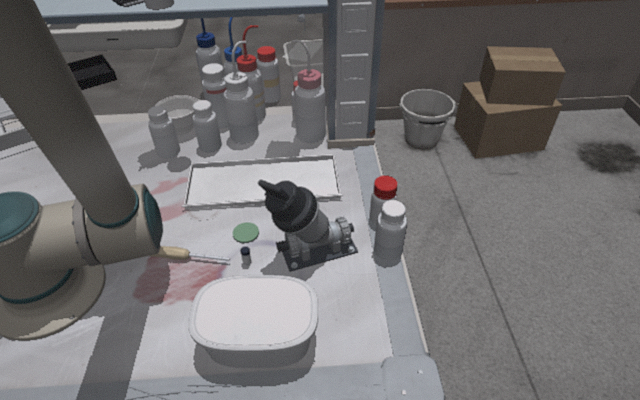

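Top view: tray at columns 180-250, rows 168-330; strainer lid at about (320,210), pipe end at (306,165), tub at (406,246), petri at (287,263), vial at (324,261). Side view: lid at about (290,205), grip at (272,187). Next I enlarge the strainer.

Run:
```python
from h import *
a=np.load('a.npy',allow_pickle=True).item();b=np.load('b.npy',allow_pickle=True).item()
A=cv2.resize(a['color'][150:250,275:355],None,fx=5,fy=5,interpolation=cv2.INTER_CUBIC)
B=cv2.resize(b['color'][170:270,255:335],None,fx=5,fy=5,interpolation=cv2.INTER_CUBIC)
im=np.clip(np.hstack([A,B]).astype(float)*1.6,0,255).astype(np.uint8)
cv2.imwrite('pics/crop.png',im[:,:,::-1])
for p in((181,169),(249,168),(249,329),(179,329)):print('tray',plane(a,*p,.016).round(3))
for n,p,z in(('petri',(287,263),.006),('vial',(324,261),.042),('tub',(406,246),.09),('red',(275,119),.107),('wh',(319,116),.126)):print(n,plane(a,*p,z).round(3))
```

```text
tray [0.589 0.359 0.016]
tray [0.593 0.207 0.016]
tray [0.238 0.199 0.016]
tray [0.239 0.349 0.016]
petri [0.38  0.119 0.006]
vial [0.384 0.038 0.042]
tub [ 0.416 -0.131  0.09 ]
red [0.681 0.145 0.107]
wh [0.682 0.053 0.126]
```

View pics/crop.png

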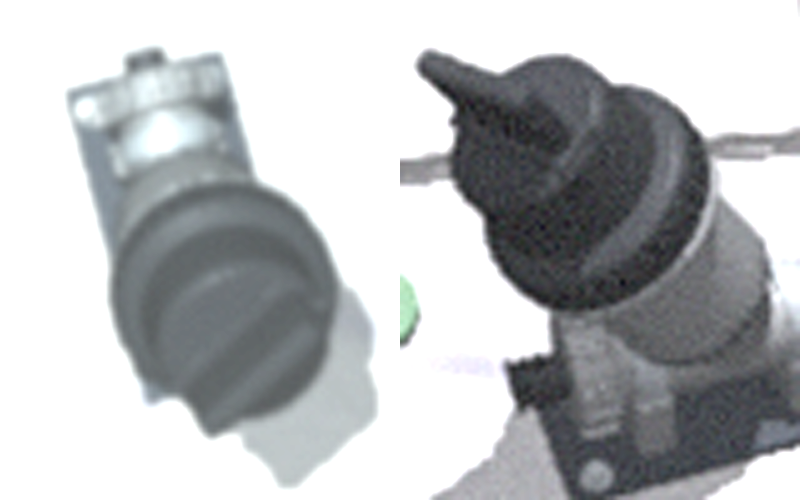

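Crop: wing grip top runs roughly from (195,415) to (315,285) in the top half; in the side half its tip is at (425,60). The base plate edges run from (70,95) to (148,400) and from (220,58) to (255,185).

```bash
cat >> h.py <<'E'
def axes(psi):
    c,s=np.cos(psi),np.sin(psi);z=np.array([-.5*c,-.5*s,3**.5/2]);x=np.array([3**.5/2*c,3**.5/2*s,.5])
    return np.c_[x,np.cross(z,x),z]
def toolR(L,flip):  # lid/basket axes -> tool axes: tool z=-z, tool x=+-x
    s=-1 if flip else 1
    return np.c_[s*L[:,0],-s*L[:,1],-L[:,2]]
def go(P,Rt,n=1):
    """print delta (mm) and twist from the measured pose to TCP pose"""
    st=r.state();R0=R.from_quat(st['ee_rot'])
    d=R0.inv().apply(np.array(P)-st['eef_pos'])*1000;w=(R0.inv()*R.from_matrix(Rt)).as_rotvec()
    print('t',round(st['time_s'],2),'delta',d.round(1),'twist',w.round(3),'rows>=',np.ceil(max(np.linalg.norm(d)/62.5,np.linalg.norm(w)/.1867)))
E
python3 - <<'E'
from h import *
a=np.load('a.npy',allow_pickle=True).item();b=np.load('b.npy',allow_pickle=True).item()
T=lambda u,v:(275+u/5,150+v/5)
S=lambda u,v:(255+(u-400)/5,170+v/5)
for p,q in(((148,400),(70,95)),((255,185),(220,58))):
    d=plane(a,*T(*q),.006)-plane(a,*T(*p),.006);print('psi',np.arctan2(d[1],d[0]))
tip=tri(a,T(197,415),b,S(427,60));print('tip',tip)
far=plane(a,*T(315,285),.23);print('far@.23',far)
print('wrist cam in tool:')
st=r.state();s=snap('wrist');c,d=ray(s,320,200);R0=R.from_quat(st['ee_rot'])
print(R0.inv().apply(c-st['eef_pos']),R0.inv().apply(d),R0.inv().apply(ray(s,420,200)[1]))
# skirt: left/right edges in top view -> plane y centre
for z in(.14,.15,.16):print(z,plane(a,*T(224,270),z),plane(a,*T(112,290),z),plane(a,*T(337,290),z))
E
```

```text
psi 0.25552445408163854
psi 0.26592151945674186
tip [0.43428616 0.06375697 0.19577723]
far@.23 [0.48136909 0.02288427 0.23      ]
wrist cam in tool:
[ 0.0807098  -0.00083836 -0.11702838] [-0.3205492  -0.00810958  0.94719715] [-0.30885325  0.26843663  0.91244257]
0.14 [0.49713795 0.05158337 0.14      ] [0.4888746  0.09607868 0.14      ] [0.48939039 0.00650241 0.14      ]
0.15 [0.4959669 0.0520344 0.15     ] [0.48779314 0.09604731 0.15      ] [0.48830334 0.00744219 0.15      ]
0.16 [0.49479586 0.05248544 0.16      ] [0.48671168 0.09601595 0.16      ] [0.48721629 0.00838196 0.16      ]
```

```bash
cat >> h.py <<'E'
M=np.array([.495,.055,.14]);PSI=.26
def lidR(th,psi=None): return axes(PSI if psi is None else psi)@R.from_euler('z',th).as_matrix()
E
python3 - <<'E'
from h import *
L=lidR(-.9);go(M+.2*L[:,2],toolR(L,True));go(M+.2*L[:,2],toolR(L,False))
E
```

```text
t 0.15 delta [ 386.5 -473.8  -56.8] twist [-0.586  0.257 -2.114] rows>= 12.0
t 0.15 delta [ 386.5 -473.8  -56.8] twist [0.218 0.498 0.946] rows>= 10.0
```

{"name": "step_arm", "arguments": {
  "delta_pos": [
    [31, -38, -14],
    [62, -76, -28],
    [93, -114, -42],
    [124, -152, -56],
    [155, -190, -70]
  ],
  "twist": [
    [-0.045, 0.02, -0.17],
    [-0.09, 0.04, -0.34],
    [-0.135, 0.06, -0.51],
    [-0.18, 0.08, -0.68],
    [-0.225, 0.1, -0.85]
  ],
  "gripper": [1, 1, 1, 1, 1]
}}

```text
time_s: 0.78
eef_pos: [0.2713, -0.3124, 0.3266]
ee_rot: [0.823, 0.556, 0.066, 0.1]
ft_force: [-0.1, 0.3, 0.5]
opening: 0.0858
grip_force: 0.0
```

Run:
```python
from h import *
L=lidR(-.9);go(M+.2*L[:,2],toolR(L,True));print(r.state()['q'])
```

```text
t 0.78 delta [364.5 -12.4   9.7] twist [-0.357  0.146 -1.26 ] rows>= 8.0
[-1.1644752  -0.12069665  1.79993029  0.17334447  1.29243375 -0.81560267]
```

{"name": "step_arm", "arguments": {
  "delta_pos": [
    [45, -1, 1],
    [91, -3, 2],
    [137, -4, 3],
    [182, -6, 5],
    [228, -7, 6]
  ],
  "twist": [
    [-0.045, 0.018, -0.158],
    [-0.09, 0.036, -0.315],
    [-0.134, 0.055, -0.473],
    [-0.178, 0.073, -0.63],
    [-0.223, 0.091, -0.788]
  ],
  "gripper": [1, 1, 1, 1, 1]
}}

```text
time_s: 1.4
eef_pos: [0.3522, -0.0997, 0.3181]
ee_rot: [0.528, 0.821, 0.119, 0.182]
ft_force: [0.7, 0.2, -0.3]
opening: 0.0856
grip_force: 0.0
```

Run:
```python
from h import *
L=lidR(-.9);go(M+.2*L[:,2],toolR(L,True));print(r.state()['q'])
```

```text
t 1.4 delta [100.8  89.7  24.4] twist [-0.135  0.056 -0.473] rows>= 3.0
[-0.75508502 -0.30600054  1.99976011  0.32733598  1.14275557 -1.27464967]
```

{"name": "step_arm", "arguments": {
  "delta_pos": [
    [33, 30, 8],
    [66, 60, 16],
    [101, 90, 24],
    [101, 90, 24],
    [101, 90, 24]
  ],
  "twist": [
    [-0.045, 0.018, -0.158],
    [-0.09, 0.036, -0.315],
    [-0.135, 0.056, -0.473],
    [-0.135, 0.056, -0.473],
    [-0.135, 0.056, -0.473]
  ],
  "gripper": [1, 1, 1, 1, 1]
}}

```text
time_s: 2.02
eef_pos: [0.3988, 0.0276, 0.3138]
ee_rot: [0.306, 0.916, 0.142, 0.216]
ft_force: [-0.3, -0.2, 0.5]
opening: 0.0854
grip_force: 0.0
```

Run:
```python
from h import *
L=lidR(-.9);go(M+.2*L[:,2],toolR(L,True));print(r.state()['q'])
s=snap('wrist');np.save('w.npy',s,allow_pickle=True)
im=np.clip(s['color']*1.5,0,255).astype(np.uint8)
for P,c in((M+.066*L[:,2],(255,0,0)),(M+.08*L[:,2]+.03*L[:,0],(0,255,0)),(M+.08*L[:,2]-.03*L[:,0],(0,0,255))):
    p=proj(s,P)[0];print(p);cv2.circle(im,tuple(int(v) for v in p),3,c,-1)
cv2.imwrite('pics/w1.png',im[:,:,::-1])
```

```text
t 2.02 delta [1.5 0.8 0.5] twist [-0.002 -0.    -0.005] rows>= 1.0
[-0.36505776 -0.28840473  2.03322078  0.3555685   0.98978146 -1.42606722]
[322.48189661 191.87966203]
[322.6774154  236.02704435]
[322.21531775 156.42168892]
```

View pics/w1.png

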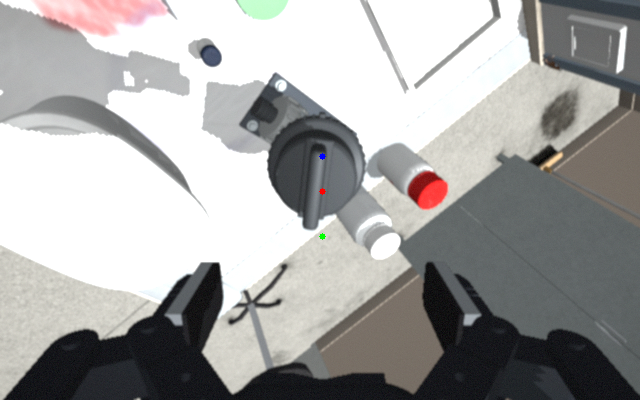

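Wrist view: wing grip runs from about (318,147) to (310,226), predicted (322,156) to (322,236). I cast these onto the grip-top plane.

Run:
```python
from h import *
s=np.load('w.npy',allow_pickle=True).item();L=lidR(-.9)
g=cv2.cvtColor(s['color'],cv2.COLOR_RGB2GRAY)
def onp(u,v,h):
    c,d=ray(s,u,v);n=L[:,2];return L.T@(c+d*((M+h*n-c)@n)/(d@n)-M)*1000
for row in(155,175,190,205,218):print(row,g[row,296:336].tolist())
e1=onp(318,147,.08);e2=onp(310.5,226,.08);print(e1,e2,'mid',(e1+e2)/2,'len',np.linalg.norm(e1-e2),'ang',np.arctan2(*(e2-e1)[[1,0]]))
# lid skirt outline: dark blob
m=(g<75).astype(np.uint8)
for u,v in((267,172),(364,172)):print('skirt',onp(u,v,0),onp(u,v,.02))
```

```text
155 [43, 46, 47, 46, 46, 46, 45, 42, 38, 40, 44, 46, 44, 38, 33, 37, 41, 50, 55, 61, 67, 72, 77, 78, 81, 82, 79, 73, 67, 58, 60, 71, 75, 75, 75, 71, 70, 74, 75, 76]
175 [46, 46, 45, 45, 44, 38, 37, 42, 43, 46, 42, 36, 34, 38, 45, 54, 61, 66, 73, 79, 85, 89, 94, 93, 89, 81, 72, 66, 62, 71, 73, 75, 71, 69, 72, 75, 75, 76, 75, 76]
190 [45, 45, 44, 43, 39, 38, 42, 43, 43, 37, 35, 39, 43, 51, 57, 64, 69, 77, 83, 87, 91, 92, 89, 82, 74, 67, 64, 71, 75, 75, 73, 70, 72, 73, 74, 75, 74, 73, 75, 76]
205 [44, 43, 38, 38, 42, 45, 43, 43, 33, 35, 42, 50, 56, 63, 69, 73, 80, 82, 88, 89, 88, 82, 73, 65, 64, 68, 73, 73, 70, 69, 71, 71, 74, 75, 73, 74, 74, 74, 73, 74]
218 [179, 178, 174, 171, 165, 151, 115, 67, 41, 44, 52, 58, 65, 70, 74, 80, 84, 83, 85, 80, 75, 69, 68, 77, 81, 81, 89, 118, 156, 175, 179, 177, 177, 175, 179, 185, 193, 193, 182, 161]
[-36.55103328  -2.84622772  80.        ] [21.89286162 -8.9209159  80.        ] mid [-7.32908583 -5.88357181 80.        ] len 58.75874988803389 ang -0.1035686052344237
skirt [ 8.62670415e-01 -5.20261480e+01 -1.29453540e-14] [ -4.13918934 -48.69631684  20.        ]
skirt [1.32929795e+00 3.87469956e+01 3.57316256e-14] [-3.70198809 36.35252653 20.        ]
```

Run:
```python
from h import *
s=np.load('w.npy',allow_pickle=True).item();th=-.9;A=axes(PSI)
for k in range(5):
    L=lidR(th);n=L[:,2]
    def onp(u,v,h):
        c,d=ray(s,u,v);return c+d*((M+h*n-c)@n)/(d@n)
    e1=onp(318,147,.08);e2=onp(310.5,226,.08);m=(e1+e2)/2-.08*n
    q=A.T@(e2-e1);th=np.arctan2(q[1],q[0])
    # keep horizontal ray: shift M to z=.14
    c,d=ray(s,*proj(s,m)[0]);M=m+d*((.14-m[2])/d[2])
print(M,th)
a=np.load('a.npy',allow_pickle=True).item();b=np.load('b.npy',allow_pickle=True).item()
t=M+.08*n-.03*lidR(th)[:,0];u=M+.08*n+.03*lidR(th)[:,0]
print((proj(a,[t,u])-[275,150])*5,(proj(b,[t,u])-[255,170])*5+[400,0])
print((proj(a,[M-.016*n+.045*A[:,1],M-.016*n-.045*A[:,1]])-[275,150])*5)
```

```text
[0.48278558 0.05543379 0.14      ] -1.0035686052344235
[[192.17059026 447.63252313]
 [308.45242372 335.90345651]] [[403.28813197  44.9536271 ]
 [511.45682618  83.11436318]]
[[ 99.71102245 318.18476836]
 [315.16879295 262.3982742 ]]
```

Run:
```python
from h import *
a=np.load('a.npy',allow_pickle=True).item();b=np.load('b.npy',allow_pickle=True).item();s=np.load('w.npy',allow_pickle=True).item()
T=lambda u,v:(275+u/5,150+v/5)
S=lambda u,v:(255+(u-400)/5,170+v/5)
tip={'a':(a,T(197,415)),'b':(b,S(427,60)),'w':(s,(318,147))};far={'a':(a,T(315,288)),'w':(s,(310.5,226))}
for x,y in('ab','aw','bw'):print(x,y,tri(*tip[x],*tip[y]).round(4))
print(tri(*far['a'],*far['w']).round(4))
# current residual of skirt: wrist skirt edges & top skirt edges
st=r.state();print(st['eef_pos'])
# finger tips check: where do they project in wrist? known tool pts
R0=R.from_quat(st['ee_rot'])
print(proj(s,[st['eef_pos']+R0.apply([0,y,.025-.013]) for y in(-.0425,.0425)]))
```

```text
a b [0.4343 0.0638 0.1958]
a w [0.4369 0.0645 0.1856]
b w [0.4316 0.0654 0.1934]
[0.484  0.0204 0.1967]
[0.39894819 0.02711166 0.31396113]
[[218.71057736 283.1378813 ]
 [420.12065042 283.08823674]]
```

```bash
sed -i 's/^M=.*/M=np.array([.488,.0545,.137]);PSI=.26/' h.py
python3 - <<'E'
from h import *
L=lidR(-1.);go(M+.115*L[:,2],toolR(L,True))
E
```

```text
t 2.08 delta [ 7.7 -3.8 84.8] twist [-0.002  0.001  0.094] rows>= 2.0
```

{"name": "step_arm", "arguments": {
  "delta_pos": [
    [3, -1, 28],
    [5, -3, 56],
    [8, -4, 85],
    [8, -4, 85],
    [8, -4, 85]
  ],
  "twist": [
    [0, 0, 0.03],
    [0, 0, 0.06],
    [-0.002, 0.001, 0.095],
    [-0.002, 0.001, 0.095],
    [-0.002, 0.001, 0.095]
  ],
  "gripper": [0.6, 0.6, 0.6, 0.6, 0.6]
}}

```text
time_s: 2.7
eef_pos: [0.4328, 0.0395, 0.2372]
ee_rot: [0.349, 0.9, 0.153, 0.21]
ft_force: [-0.4, 0.4, 0.4]
opening: 0.051
grip_force: 0.0
```

Run:
```python
from h import *
L=lidR(-1.);go(M+.115*L[:,2],toolR(L,True));print(r.state()['q'],r.state()['opening'])
s=snap('wrist');np.save('w2.npy',s,allow_pickle=True)
im=np.clip(s['color']*2.,0,255).astype(np.uint8)
for P,c in((M+.08*L[:,2],(255,0,0)),(M+.08*L[:,2]+.03*L[:,0],(0,255,0)),(M+.08*L[:,2]-.03*L[:,0],(0,0,255))):
    p=proj(s,P)[0];print(p);cv2.circle(im,tuple(int(v) for v in p),3,c,-1)
cv2.imwrite('pics/w2.png',im[:,:,::-1])
```

```text
t 2.7 delta [ 0.6 -0.3  0.4] twist [ 0.001  0.001 -0.   ] rows>= 1.0
[-0.27709024 -0.15985627  2.15224368  0.39553027  0.72722849 -1.34852707] 0.050967473115067524
[319.83791398 254.74458314]
[320.05952469 307.36524838]
[319.59044012 195.98280274]
```

View pics/w2.png

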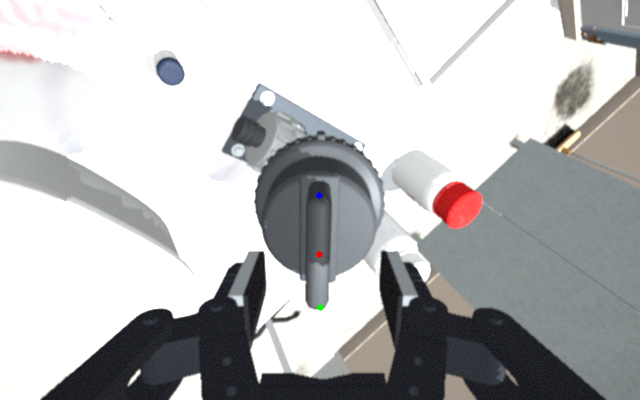

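Wrist view: grip spans (319,184) to (318,308); the predicted points (320,196) to (320,307) lie on it, so the pose is good to a few mm.

Run:
```python
from h import *
s1=np.load('w.npy',allow_pickle=True).item();s2=np.load('w2.npy',allow_pickle=True).item()
L=lidR(-1.)
p=tri(s1,(310.5,226),s2,(318,308));print('far in lid frame',L.T@(p-M)*1000)
p=tri(s1,(318,147),s2,(319.3,184));print('near',L.T@(p-M)*1000)
go(M+.079*L[:,2],toolR(L,True))
```

```text
far in lid frame [23.32712925 -1.02249162 89.73184646]
near [-23.66518869  -0.63763378  38.22317019]
t 2.75 delta [ 0.8 -0.6 36.7] twist [ 0.001  0.002 -0.   ] rows>= 1.0
```

{"name": "step_arm", "arguments": {
  "delta_pos": [
    [0, -1, 17],
    [1, -1.5, 34],
    [1, -1.5, 34],
    [1, -1.5, 34],
    [1, -1.5, 34]
  ],
  "twist": [
    [0, 0, 0.01],
    [0, 0, 0.015],
    [0, 0, 0.015],
    [0, 0, 0.015],
    [0, 0, 0.015]
  ],
  "gripper": [0.6, 0.5, 0.2, 0, 0],
  "grip_force": 50
}}

```text
time_s: 3.38
eef_pos: [0.4468, 0.0445, 0.2063]
ee_rot: [0.355, 0.898, 0.154, 0.208]
ft_force: [-1.7, -1.6, 0.1]
opening: 0.0112
grip_force: 52.0
```

Run:
```python
from h import *
st=r.state();print(st['ft_force'],st['opening'],st['moment'],st['grip_force'])
L=lidR(-1.);go(M+.082*L[:,2],toolR(L,True))
```

```text
[-1.74663244 -1.6141724   0.13153099] 0.011155758557434545 [-0.19336462  0.56689984 -0.00704081] 52.028456926345825
t 3.38 delta [-1.9  1.2 -0.7] twist [ 0.001 -0.001 -0.014] rows>= 1.0
```

{"name": "step_arm", "arguments": {
  "delta_pos": [
    [0, 0, 0],
    [0, 0, 0],
    [0, 0, 0],
    [0, 0, 0],
    [0, 0, 0]
  ],
  "twist": [
    [0, 0, -0.1],
    [0, 0, -0.2],
    [0, 0, -0.3],
    [0, 0, -0.4],
    [0, 0, -0.5]
  ],
  "gripper": [0, 0, 0, 0, 0]
}}

```text
time_s: 4.0
eef_pos: [0.4474, 0.0443, 0.2067]
ee_rot: [0.121, 0.958, 0.098, 0.24]
ft_force: [-1.9, -2.1, 0.3]
opening: 0.0111
grip_force: 51.9
```

Run:
```python
from h import *
st=r.state();print(st['ft_force'],st['opening'],st['moment'],st['q'])
L=lidR(-.5);go(M+.082*L[:,2],toolR(L,True))
```

```text
[-1.9172247  -2.08782771  0.29484484] 0.011110505406024105 [-0.34493657  0.45378119 -0.30126798] [-0.24618409 -0.09519168  2.19059054  0.43068125  0.62193715 -1.86426985]
t 4.0 delta [-1.5  0.2 -0.7] twist [ 0.001  0.001 -0.011] rows>= 1.0
```

{"name": "step_arm", "arguments": {
  "delta_pos": [
    [0, 0, 0],
    [0, 0, 0],
    [0, 0, 0],
    [0, 0, 0],
    [0, 0, 0]
  ],
  "twist": [
    [0, 0, -0.12],
    [0, 0, -0.24],
    [0, 0, -0.36],
    [0, 0, -0.48],
    [0, 0, -0.49]
  ],
  "gripper": [0, 0, 0, 0, 0]
}}

```text
time_s: 4.62
eef_pos: [0.4468, 0.0439, 0.2063]
ee_rot: [-0.114, 0.959, 0.036, 0.256]
ft_force: [-5.2, -4.8, 2.7]
opening: 0.0114
grip_force: 52.6
```

Run:
```python
from h import *
st=r.state();print(st['ft_force'],st['opening'],st['moment'],st['q'])
L=lidR(0.);go(M+.082*L[:,2],toolR(L,True));np.save('locked.npy',np.r_[st['eef_pos'],st['ee_rot']])
s=snap('wrist','w3.png')
```

```text
[-5.21960794 -4.75491563  2.72717701] 0.01140593509810015 [-0.57847036  0.9157865  -0.51531739] [-0.24679088 -0.09561377  2.19128219  0.42882125  0.62243997 -2.35166068]
t 4.62 delta [-2.2 -0.3 -0.7] twist [-0.     0.    -0.023] rows>= 1.0
```

View pics/w3.png

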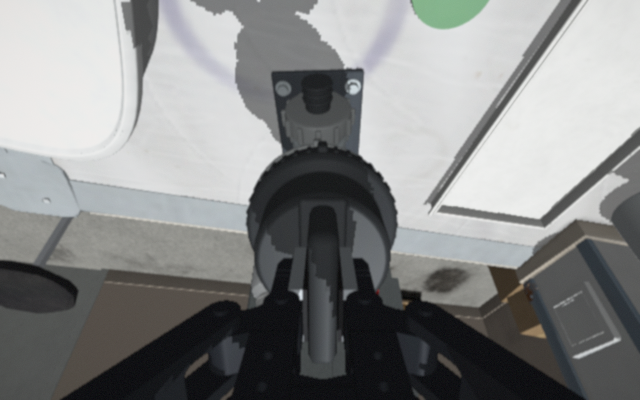

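Wing grip lies in the pipe's plane: plate centre at about (318,90), rib at (322,146). I draw it off.

{"name": "step_arm", "arguments": {
  "delta_pos": [
    [0, 0, -3],
    [0, 0, -7],
    [0, 0, -12],
    [0, 0, -17],
    [0, 0, -22]
  ],
  "twist": [
    [0, 0, 0],
    [0, 0, 0],
    [0, 0, 0],
    [0, 0, 0],
    [0, 0, 0]
  ],
  "gripper": [0, 0, 0, 0, 0]
}}

```text
time_s: 5.3
eef_pos: [0.4362, 0.0425, 0.2255]
ee_rot: [-0.114, 0.959, 0.038, 0.256]
ft_force: [-0.3, 0.2, -2.7]
opening: 0.011
grip_force: 51.4
```

Run:
```python
from h import *
st=r.state();print(st['ft_force'],st['opening'],st['moment'])
L=lidR(0.);go(M+.202*L[:,2],toolR(L,True))
```

```text
[-0.30018445  0.17052186 -2.71075753] 0.010955526986975012 [-0.13676061  0.5648199   0.05731691]
t 5.3 delta [ -1.8  -1.3 -98.8] twist [ 0.003  0.    -0.025] rows>= 2.0
```

{"name": "step_arm", "arguments": {
  "delta_pos": [
    [0, 0, -22],
    [0, 0, -44],
    [0, 0, -68],
    [0, 0, -90],
    [0, 0, -110]
  ],
  "twist": [
    [0, 0, 0],
    [0, 0, 0],
    [0, 0, 0],
    [0, 0, 0],
    [0, 0, 0]
  ],
  "gripper": [0, 0, 0, 0, 0]
}}

```text
time_s: 5.92
eef_pos: [0.3827, 0.0281, 0.3214]
ee_rot: [-0.114, 0.959, 0.038, 0.257]
ft_force: [0.1, -0.8, -3.7]
opening: 0.0112
grip_force: 51.4
```

```bash
cat >> h.py <<'E'
def down(yaw):  # tool pointing down, tool x at yaw
    c,s=np.cos(yaw),np.sin(yaw);return np.c_[[c,s,0],[s,-c,0],[0,0,-1]]
E
python3 - <<'E'
from h import *
st=r.state();print(st['ft_force'],st['opening'],st['q'])
go([.49,.279,.24],down(np.pi+.2))
E
```

```text
[ 0.0835079  -0.8215391  -3.65982692] 0.011166514694100259 [-0.39679337 -0.32443226  2.03473756  0.36623603  1.03355205 -2.32938311]
t 5.92 delta [-99.6 216.9 155.2] twist [0.024 0.524 0.036] rows>= 5.0
```

{"name": "step_arm", "arguments": {
  "delta_pos": [
    [-10, 21, 15],
    [-25, 54, 38],
    [-42, 92, 66],
    [-60, 130, 93],
    [-72, 156, 112]
  ],
  "twist": [
    [0, 0.05, 0],
    [0.005, 0.13, 0.01],
    [0.01, 0.22, 0.015],
    [0.015, 0.31, 0.02],
    [0.018, 0.38, 0.025]
  ],
  "gripper": [0, 0, 0, 0, 0]
}}

```text
time_s: 6.55
eef_pos: [0.4616, 0.2112, 0.2613]
ee_rot: [-0.105, 0.992, 0.011, 0.07]
ft_force: [0.0, -0.4, -3.6]
opening: 0.0114
grip_force: 51.3
```

Run:
```python
from h import *
go([.49,.279,.16],down(np.pi+.2))
```

```text
t 6.55 delta [-27.3  59.6 106.6] twist [0.007 0.141 0.012] rows>= 3.0
```

{"name": "step_arm", "arguments": {
  "delta_pos": [
    [-7, 15, 26],
    [-15, 32, 58],
    [-22, 48, 86],
    [-27, 60, 106],
    [-27, 60, 106]
  ],
  "twist": [
    [0.002, 0.035, 0.003],
    [0.004, 0.08, 0.006],
    [0.006, 0.115, 0.01],
    [0.007, 0.141, 0.012],
    [0.007, 0.141, 0.012]
  ],
  "gripper": [0, 0, 0, 0, 0]
}}

```text
time_s: 7.18
eef_pos: [0.4893, 0.2769, 0.1592]
ee_rot: [-0.099, 0.995, -0.0, -0.0]
ft_force: [0.3, -0.6, -3.1]
opening: 0.0111
grip_force: 51.3
```

Run:
```python
from h import *
st=r.state();print(st['ft_force'])
go([.49,.279,.106],down(np.pi+.2))
s=snap('side');c=proj(s,[.49,.279,.06])[0].astype(int);print(c)
x,y=c;np.save('s3.npy',s,allow_pickle=True)
A=cv2.resize(s['color'][120:240,160:360],None,fx=4,fy=4,interpolation=cv2.INTER_CUBIC);cv2.imwrite('pics/s3.png',A[:,:,::-1])
```

```text
[ 0.31415914 -0.64652261 -3.08869086]
t 7.17 delta [-1.1  2.  53.2] twist [-0.001 -0.    -0.002] rows>= 1.0
[293 163]
```

View pics/s3.png

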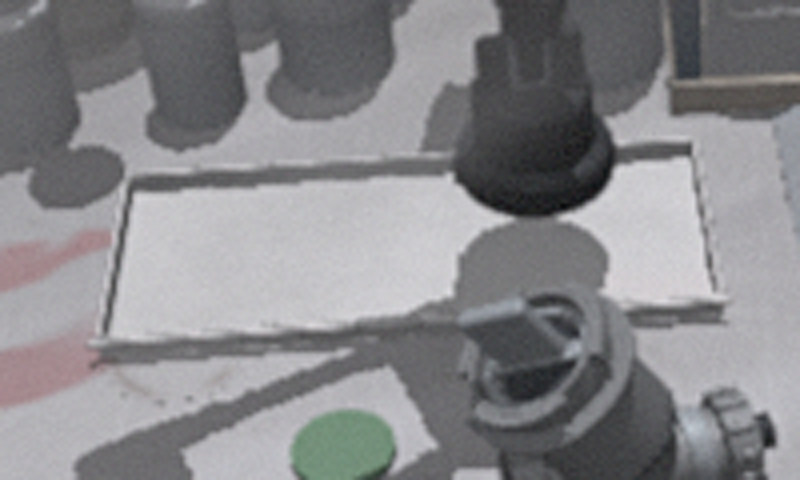

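Lid hangs upright over the tray at crop (535,150); the basket's grip is visible in the mouth at (520,330).

{"name": "step_arm", "arguments": {
  "delta_pos": [
    [0, 0, 12],
    [0, 1, 25],
    [-1, 2, 38],
    [-1, 2, 46],
    [-1, 2, 51]
  ],
  "twist": [
    [0, 0, 0],
    [0, 0, 0],
    [0, 0, 0],
    [0, 0, 0],
    [0, 0, 0]
  ],
  "gripper": [0, 0, 0, 0, 0]
}}

```text
time_s: 7.85
eef_pos: [0.4901, 0.2777, 0.1089]
ee_rot: [-0.099, 0.995, -0.001, 0.001]
ft_force: [0.1, -0.9, -3.6]
opening: 0.011
grip_force: 51.3
```

{"name": "step_arm", "arguments": {
  "delta_pos": [
    [0, 0, 1],
    [0, 0, 2],
    [0, 0, 3],
    [0, 0, 4],
    [0, 0, 5]
  ],
  "twist": [
    [0, 0, 0],
    [0, 0, 0],
    [0, 0, 0],
    [0, 0, 0],
    [0, 0, 0]
  ],
  "gripper": [0, 0, 0, 0, 0]
}}

```text
time_s: 8.48
eef_pos: [0.4903, 0.2779, 0.1046]
ee_rot: [-0.099, 0.995, -0.001, 0.001]
ft_force: [1.3, -0.1, -2.4]
opening: 0.0116
grip_force: 51.3
```

{"name": "step_arm", "arguments": {
  "delta_pos": [
    [0, 0, 0.8],
    [0, 0, 1.6],
    [0, 0, 2.4],
    [0, 0, 3.2],
    [0, 0, 3.2]
  ],
  "twist": [
    [0, 0, 0],
    [0, 0, 0],
    [0, 0, 0],
    [0, 0, 0],
    [0, 0, 0]
  ],
  "gripper": [0, 0, 0, 0, 0]
}}

```text
time_s: 9.1
eef_pos: [0.4902, 0.2778, 0.1013]
ee_rot: [-0.099, 0.995, -0.001, 0.001]
ft_force: [0.1, 0.6, -3.2]
opening: 0.0107
grip_force: 51.3
```

{"name": "step_arm", "arguments": {
  "delta_pos": [
    [0, 0, 0.8],
    [0, 0, 1.6],
    [0, 0, 2.4],
    [0, 0, 3.2],
    [0, 0, 3.2]
  ],
  "twist": [
    [0, 0, 0],
    [0, 0, 0],
    [0, 0, 0],
    [0, 0, 0],
    [0, 0, 0]
  ],
  "gripper": [0, 0, 0, 0, 0]
}}

```text
time_s: 9.72
eef_pos: [0.4903, 0.2779, 0.0981]
ee_rot: [-0.099, 0.995, -0.001, 0.001]
ft_force: [-0.0, -0.5, -3.0]
opening: 0.0114
grip_force: 51.3
```

{"name": "step_arm", "arguments": {
  "delta_pos": [
    [0, 0, 0.6],
    [0, 0, 1.2],
    [0, 0, 1.8],
    [0, 0, 2.4],
    [0, 0, 2.4]
  ],
  "twist": [
    [0, 0, 0],
    [0, 0, 0],
    [0, 0, 0],
    [0, 0, 0],
    [0, 0, 0]
  ],
  "gripper": [0, 0, 0, 0, 0]
}}

```text
time_s: 10.35
eef_pos: [0.4903, 0.2779, 0.0958]
ee_rot: [-0.099, 0.995, -0.001, 0.001]
ft_force: [0.1, 0.3, -2.6]
opening: 0.011
grip_force: 51.2
```

{"name": "step_arm", "arguments": {
  "delta_pos": [
    [0, 0, 0.6],
    [0, 0, 1.2],
    [0, 0, 1.8],
    [0, 0, 2.4],
    [0, 0, 2.4]
  ],
  "twist": [
    [0, 0, 0],
    [0, 0, 0],
    [0, 0, 0],
    [0, 0, 0],
    [0, 0, 0]
  ],
  "gripper": [0, 0, 0, 0, 0]
}}

```text
time_s: 10.98
eef_pos: [0.4905, 0.2776, 0.0955]
ee_rot: [-0.099, 0.995, -0.001, 0.002]
ft_force: [-2.8, -4.2, 12.1]
opening: 0.0111
grip_force: 53.5
```

Contact at TCP z 0.0955. I relax slightly and open.

{"name": "step_arm", "arguments": {
  "delta_pos": [
    [0, 0, -1.5],
    [0, 0, -1.5],
    [0, 0, -1.5],
    [0, 0, -1.5],
    [0, 0, -1.5]
  ],
  "twist": [
    [0, 0, 0],
    [0, 0, 0],
    [0, 0, 0],
    [0, 0, 0],
    [0, 0, 0]
  ],
  "gripper": [0.0, 0.2, 0.3, 0.4, 0.5]
}}

```text
time_s: 11.6
eef_pos: [0.4904, 0.2779, 0.0947]
ee_rot: [-0.099, 0.995, -0.001, 0.001]
ft_force: [0.0, -0.2, 0.0]
opening: 0.0427
grip_force: 0.0
```

{"name": "step_arm", "arguments": {
  "delta_pos": [
    [0, 0, -20],
    [0, 0, -45],
    [0, 0, -80],
    [0, 0, -120],
    [0, 0, -160]
  ],
  "twist": [
    [0, 0, 0],
    [0, 0, 0],
    [0, 0, 0],
    [0, 0, 0],
    [0, 0, 0]
  ],
  "gripper": [0.6, 0.6, 0.6, 0.6, 0.6]
}}

```text
time_s: 12.22
eef_pos: [0.4898, 0.278, 0.256]
ee_rot: [-0.099, 0.995, -0.001, 0.001]
ft_force: [0.7, 0.2, 0.5]
opening: 0.0514
grip_force: 0.0
```

```bash
sed -i 's/^M=.*/M=np.array([.4842,.054,.1395]);PSI=.26/' h.py
python3 - <<'E'
from h import *
L=lidR(0.)
print(r.state()['q'])
go(M+.15*L[:,2],toolR(L,True))
go(M+.15*L[:,2],toolR(L,False))
# basket grip ends in the stored side view (crop/4 + offset)
s=np.load('s3.npy',allow_pickle=True).item()
for h in (.036,):
  for u,v in((487,307),(578,352),(465,315)):
    c,d=ray(s,160+u/4,120+v/4);n=L[:,2];print(L.T@(c+d*((M+h*n-c)@n)/(d@n)-M)*1000)
E
```

```text
[ 0.3937755   0.25747219  1.53188297 -0.00188105  1.35045077 -1.37431785]
t 12.22 delta [ 124.3 -223.2  -13.4] twist [-0.018 -0.521 -0.06 ] rows>= 5.0
t 12.22 delta [ 124.3 -223.2  -13.4] twist [-0.795  0.027  2.978] rows>= 17.0
[ 1.63085515 -2.66336385 36.        ]
[ 31.87855395 -58.96333577  36.        ]
[-9.55935653  1.42267414 36.        ]
```

{"name": "step_arm", "arguments": {
  "delta_pos": [
    [24, -43, -15],
    [49, -88, -15],
    [74, -133, -15],
    [99, -178, -14],
    [124, -223, -13]
  ],
  "twist": [
    [-0.003, -0.1, -0.01],
    [-0.007, -0.2, -0.024],
    [-0.01, -0.31, -0.036],
    [-0.014, -0.41, -0.048],
    [-0.018, -0.521, -0.06]
  ],
  "gripper": [0.6, 0.6, 0.6, 0.6, 0.6]
}}

```text
time_s: 12.85
eef_pos: [0.4143, 0.0476, 0.2676]
ee_rot: [-0.125, 0.962, 0.035, 0.241]
ft_force: [0.5, -0.9, 0.5]
opening: 0.0517
grip_force: 0.0
```

{"name": "step_arm", "arguments": {
  "delta_pos": [
    [0, 0, 0],
    [0, 0, 0],
    [0, 0, 0],
    [0, 0, 0],
    [0, 0, 0]
  ],
  "twist": [
    [0, 0, 0],
    [0, 0, 0],
    [0, 0, 0],
    [0, 0, 0],
    [0, 0, 0]
  ],
  "gripper": [0.6, 0.6, 0.6, 0.6, 0.6]
}}

```text
time_s: 13.48
eef_pos: [0.4163, 0.0494, 0.2676]
ee_rot: [-0.126, 0.962, 0.036, 0.239]
ft_force: [-0.0, 0.3, -0.9]
opening: 0.0512
grip_force: 0.0
```

Run:
```python
from h import *
L=lidR(0.);go(M+.15*L[:,2],toolR(L,True));print(r.state()['q'])
s=snap('wrist');np.save('w4.npy',s,allow_pickle=True)
im=np.clip(s['color']*1.5,0,255).astype(np.uint8)
n=L[:,2]
for P,c in((M+.036*n+.018*L[:,0],(0,255,0)),(M+.036*n-.018*L[:,0],(0,0,255))):
    p=proj(s,P)[0];print(p);cv2.circle(im,tuple(int(v) for v in p),2,c,-1)
t=np.linspace(0,6.28,60);C=M+.04*(np.cos(t)[:,None]*L[:,0]+np.sin(t)[:,None]*L[:,1])
for p in proj(s,C):cv2.circle(im,tuple(int(v) for v in p),1,(255,0,0),-1)
im=cv2.resize(im[60:360,170:470],None,fx=2,fy=2)
cv2.imwrite('pics/w4.png',im[:,:,::-1])
```

```text
t 13.47 delta [  6.3 -13.   -5.6] twist [ 0.008 -0.035 -0.002] rows>= 1.0
[-0.24511641 -0.20612298  2.08650672  0.31589873  0.85492088 -2.23538258]
[301.10794311 225.47189041]
[300.02700287 174.90182073]
```

View pics/w4.png

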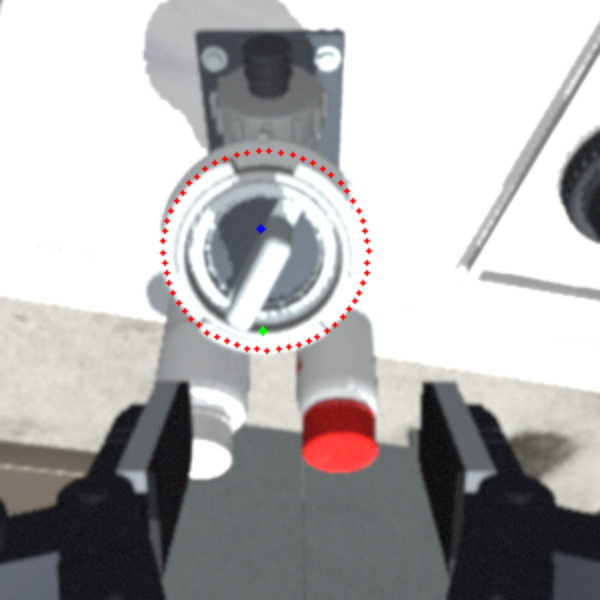

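Wrist crop: mouth ring centred at about (264,250), agreeing with the drawn circle; basket grip's top runs from (283,227) to (240,320).

Run:
```python
from h import *
s=np.load('w4.npy',allow_pickle=True).item();L=lidR(0);n=L[:,2]
def onp(u,v,h):
    c,d=ray(s,170+u/2,60+v/2);return L.T@(c+d*((M+h*n-c)@n)/(d@n)-M)*1000
e1=onp(283,227,.036);e2=onp(240,320,.036);print(e1,e2,(e1+e2)/2,np.linalg.norm(e2-e1));th=np.arctan2(*(e2-e1)[[1,0]]);print(th)
B=lidR(th);go(M+.08*n,toolR(B,True))
```

```text
[-18.91757292   7.66710832  36.        ] [13.90878479 -7.6086751  36.        ] [-2.50439406e+00  2.92166124e-02  3.60000000e+01] 36.20661983852517
-0.43554635797154806
t 13.53 delta [  3.7 -13.4  64.4] twist [ 0.    -0.036  0.433] rows>= 3.0
```

{"name": "step_arm", "arguments": {
  "delta_pos": [
    [1, -5, 20],
    [3, -9, 40],
    [5, -13, 60],
    [5, -13, 64],
    [5, -13, 64]
  ],
  "twist": [
    [0, -0.012, 0.14],
    [0, -0.024, 0.29],
    [0, -0.036, 0.433],
    [0, -0.036, 0.433],
    [0, -0.036, 0.433]
  ],
  "gripper": [0.5, 0.5, 0.5, 0.5, 0.5]
}}

```text
time_s: 14.15
eef_pos: [0.4442, 0.0431, 0.2088]
ee_rot: [0.084, 0.962, 0.088, 0.243]
ft_force: [-0.5, 0.5, 0.7]
opening: 0.0425
grip_force: 0.0
```

Run:
```python
from h import *
L=lidR(0);B=lidR(-.435);n=L[:,2];C=M-.0015*L[:,0];go(C+.033*n,toolR(B,True));print(r.state()['q'])
s=snap('wrist')
im=np.clip(s['color']*1.5,0,255).astype(np.uint8)
for P,c in((C+.036*n+.018*B[:,0],(0,255,0)),(C+.036*n-.018*B[:,0],(0,0,255))):
    p=proj(s,P)[0];print(p);cv2.circle(im,tuple(int(v) for v in p),2,c,-1)
cv2.imwrite('pics/w5.png',im[:,:,::-1])
```

```text
t 14.15 delta [ 0.4  0.1 47.8] twist [-0.  0.  0.] rows>= 1.0
[-0.25175014 -0.10356455  2.19023449  0.42627666  0.63245401 -1.93973711]
[320.698715   276.38834746]
[320.52248141 212.39273261]
```

View pics/w5.png

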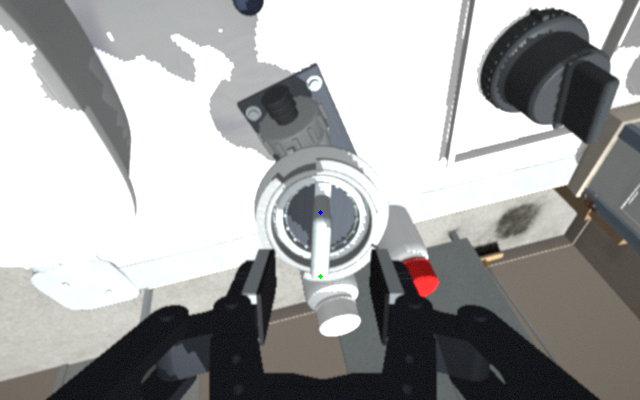

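Basket grip from (322,207) to (319,278), centred between the fingers; the lid stands on the tray. I descend and grip.

{"name": "step_arm", "arguments": {
  "delta_pos": [
    [0, 0, 16],
    [0, 0, 32],
    [0, 0, 44],
    [0, 0, 48],
    [0, 0, 48]
  ],
  "twist": [
    [0, 0, 0.005],
    [0, 0, 0.01],
    [0, 0, 0.015],
    [0, 0, 0.015],
    [0, 0, 0.015]
  ],
  "gripper": [0.5, 0.5, 0.5, 0.5, 0.3],
  "grip_force": 40
}}

```text
time_s: 14.82
eef_pos: [0.4673, 0.049, 0.1672]
ee_rot: [0.093, 0.961, 0.09, 0.243]
ft_force: [0.4, 0.1, -0.4]
opening: 0.0263
grip_force: 0.0
```

{"name": "step_arm", "arguments": {
  "delta_pos": [
    [0, 0, 0],
    [0, 0, 0],
    [0, 0, 0],
    [0, 0, -2],
    [0, 0, -5]
  ],
  "twist": [
    [0, 0, 0],
    [0, 0, 0],
    [0, 0, 0],
    [0, 0, 0],
    [0, 0, 0]
  ],
  "gripper": [0.1, 0, 0, 0, 0]
}}

```text
time_s: 15.45
eef_pos: [0.4643, 0.0485, 0.1711]
ee_rot: [0.093, 0.962, 0.09, 0.242]
ft_force: [-0.3, -0.3, -1.7]
opening: 0.0093
grip_force: 42.0
```

{"name": "step_arm", "arguments": {
  "delta_pos": [
    [0, 0, -8],
    [0, 0, -18],
    [0, 0, -29],
    [0, 0, -40],
    [0, 0, -50]
  ],
  "twist": [
    [0, 0, 0],
    [0, 0, 0],
    [0, 0, 0],
    [0, 0, 0],
    [0, 0, 0]
  ],
  "gripper": [0, 0, 0, 0, 0]
}}

```text
time_s: 16.08
eef_pos: [0.4403, 0.0418, 0.2156]
ee_rot: [0.093, 0.961, 0.09, 0.243]
ft_force: [0.3, 0.1, -3.0]
opening: 0.0093
grip_force: 42.0
```

{"name": "step_arm", "arguments": {
  "delta_pos": [
    [0, 0, -10],
    [0, 0, -22],
    [0, 0, -36],
    [0, 0, -50],
    [0, 0, -60]
  ],
  "twist": [
    [0, 0, 0],
    [0, 0, 0],
    [0, 0, 0],
    [0, 0, 0],
    [0, 0, 0]
  ],
  "gripper": [0, 0, 0, 0, 0]
}}

```text
time_s: 16.7
eef_pos: [0.4113, 0.0341, 0.2676]
ee_rot: [0.093, 0.961, 0.09, 0.243]
ft_force: [-0.0, -0.4, -2.2]
opening: 0.0093
grip_force: 42.0
```

Run:
```python
from h import *
st=r.state();print(st['ft_force'],st['opening'],st['q'])
go([.345,.275,.23],down(np.pi-.1))
```

```text
[-0.01656949 -0.40660934 -2.23180508] 0.009253059853762024 [-0.32153201 -0.23135209  2.1180324   0.37645876  0.84017968 -1.8937846 ]
t 16.7 delta [127.7 215.7  31.1] twist [ 0.206  0.482 -0.09 ] rows>= 5.0
```

{"name": "step_arm", "arguments": {
  "delta_pos": [
    [10, 17, -5],
    [25, 43, 0],
    [45, 76, 6],
    [66, 112, 13],
    [85, 143, 18]
  ],
  "twist": [
    [0.016, 0.04, -0.007],
    [0.04, 0.096, -0.018],
    [0.07, 0.17, -0.032],
    [0.105, 0.25, -0.046],
    [0.137, 0.32, -0.06]
  ],
  "gripper": [0, 0, 0, 0, 0]
}}

```text
time_s: 17.32
eef_pos: [0.3658, 0.1953, 0.2444]
ee_rot: [0.064, 0.994, 0.03, 0.082]
ft_force: [-0.3, -0.2, -0.4]
opening: 0.0092
grip_force: 42.0
```

Run:
```python
from h import *
go([.345,.275,.15],down(np.pi-.1))
```

```text
t 17.32 delta [45.9 69.7 93.4] twist [ 0.069  0.161 -0.029] rows>= 3.0
```

{"name": "step_arm", "arguments": {
  "delta_pos": [
    [13, 20, 20],
    [27, 42, 47],
    [39, 60, 74],
    [46, 70, 93],
    [46, 70, 93]
  ],
  "twist": [
    [0.019, 0.043, -0.008],
    [0.038, 0.09, -0.016],
    [0.056, 0.13, -0.023],
    [0.069, 0.161, -0.029],
    [0.069, 0.161, -0.029]
  ],
  "gripper": [0, 0, 0, 0, 0]
}}

```text
time_s: 17.95
eef_pos: [0.3452, 0.2741, 0.149]
ee_rot: [0.05, 0.999, -0.001, -0.001]
ft_force: [-0.7, 0.4, -2.3]
opening: 0.0094
grip_force: 42.0
```

Run:
```python
from h import *
st=r.state();print(st['ft_force'],st['opening'])
go([.345,.275,.113],down(np.pi-.1))
s=snap('side');A=cv2.resize(s['color'][90:240,160:360],None,fx=4,fy=4,interpolation=cv2.INTER_CUBIC);cv2.imwrite('pics/s4.png',A[:,:,::-1])
```

```text
[-0.65190077  0.4282808  -2.31795422] 0.009375336959719805
t 17.95 delta [ 0.2  0.9 36. ] twist [-0.001 -0.002 -0.001] rows>= 1.0
```

View pics/s4.png

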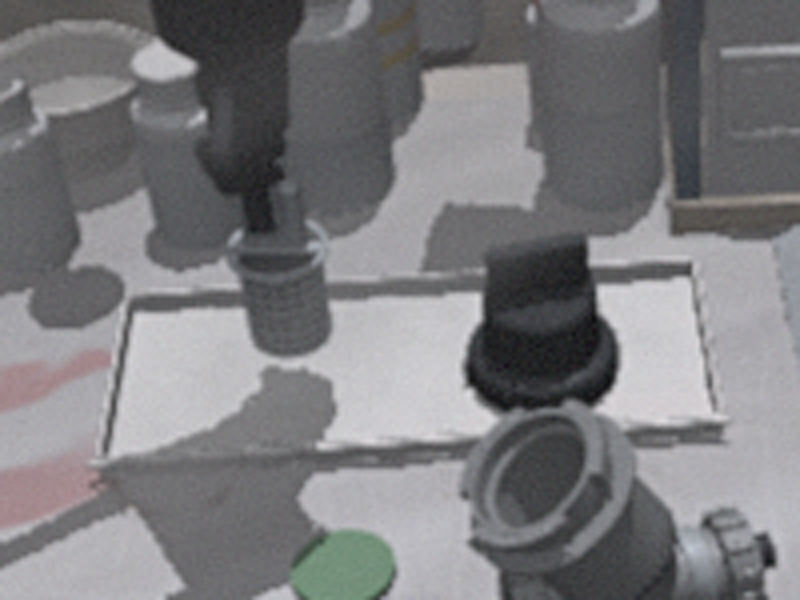

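Basket hangs nearly upright over the tray at crop (285,300); lid stands at (540,330). I lower slowly.

{"name": "step_arm", "arguments": {
  "delta_pos": [
    [0, 0, 10],
    [0, 1, 20],
    [0, 1, 30],
    [0, 1, 36],
    [0, 1, 38]
  ],
  "twist": [
    [0, 0, 0],
    [0, 0, 0],
    [0, 0, 0],
    [0, 0, 0],
    [0, 0, 0]
  ],
  "gripper": [0, 0, 0, 0, 0]
}}

```text
time_s: 18.62
eef_pos: [0.3453, 0.2746, 0.1116]
ee_rot: [0.051, 0.999, -0.0, -0.0]
ft_force: [0.1, -0.1, -1.7]
opening: 0.0092
grip_force: 42.0
```

{"name": "step_arm", "arguments": {
  "delta_pos": [
    [0, 0, 0.8],
    [0, 0, 1.6],
    [0, 0, 2.4],
    [0, 0, 3],
    [0, 0, 3]
  ],
  "twist": [
    [0, 0, 0],
    [0, 0, 0],
    [0, 0, 0],
    [0, 0, 0],
    [0, 0, 0]
  ],
  "gripper": [0, 0, 0, 0, 0]
}}

```text
time_s: 19.25
eef_pos: [0.3455, 0.2748, 0.1091]
ee_rot: [0.051, 0.999, 0.0, 0.0]
ft_force: [0.6, 0.4, -2.1]
opening: 0.009
grip_force: 42.0
```

{"name": "step_arm", "arguments": {
  "delta_pos": [
    [0, 0, 0.6],
    [0, 0, 1.2],
    [0, 0, 1.8],
    [0, 0, 2.2],
    [0, 0, 2.2]
  ],
  "twist": [
    [0, 0, 0],
    [0, 0, 0],
    [0, 0, 0],
    [0, 0, 0],
    [0, 0, 0]
  ],
  "gripper": [0, 0, 0, 0, 0]
}}

```text
time_s: 19.88
eef_pos: [0.3455, 0.2748, 0.1068]
ee_rot: [0.051, 0.999, 0.0, 0.0]
ft_force: [-0.3, -0.2, -1.4]
opening: 0.0092
grip_force: 42.0
```

{"name": "step_arm", "arguments": {
  "delta_pos": [
    [0, 0, 0.6],
    [0, 0, 1.2],
    [0, 0, 1.8],
    [0, 0, 2.2],
    [0, 0, 2.2]
  ],
  "twist": [
    [0, 0, 0],
    [0, 0, 0],
    [0, 0, 0],
    [0, 0, 0],
    [0, 0, 0]
  ],
  "gripper": [0, 0, 0, 0, 0]
}}

```text
time_s: 20.5
eef_pos: [0.3455, 0.2748, 0.1055]
ee_rot: [0.051, 0.999, 0.0, 0.0]
ft_force: [-1.2, -1.3, 7.4]
opening: 0.0093
grip_force: 43.2
```

Contact. Release and retreat.

{"name": "step_arm", "arguments": {
  "delta_pos": [
    [0, 0, -0.5],
    [0, 0, -0.5],
    [0, 0, -0.5],
    [0, 0, -0.5],
    [0, 0, -0.5]
  ],
  "twist": [
    [0, 0, 0],
    [0, 0, 0],
    [0, 0, 0],
    [0, 0, 0],
    [0, 0, 0]
  ],
  "gripper": [0.1, 0.15, 0.25, 0.4, 0.5]
}}

```text
time_s: 21.12
eef_pos: [0.3455, 0.2748, 0.1051]
ee_rot: [0.051, 0.999, 0.0, 0.0]
ft_force: [0.6, 1.5, 0.3]
opening: 0.0428
grip_force: 0.0
```

{"name": "step_arm", "arguments": {
  "delta_pos": [
    [0, 0, -10],
    [0, 0, -30],
    [0, 0, -60],
    [0, 0, -100],
    [0, 0, -140]
  ],
  "twist": [
    [0, 0, 0],
    [0, 0, 0],
    [0, 0, 0],
    [0, 0, 0],
    [0, 0, 0]
  ],
  "gripper": [0.5, 0.5, 0.5, 0.5, 0.5]
}}

```text
time_s: 21.75
eef_pos: [0.3453, 0.2747, 0.2471]
ee_rot: [0.051, 0.999, 0.0, 0.001]
ft_force: [0.7, -0.0, 0.7]
opening: 0.0423
grip_force: 0.0
```

Run:
```python
from h import *
a=snap('top');s=snap('side');
A=cv2.resize(s['color'][90:240,160:360],None,fx=4,fy=4,interpolation=cv2.INTER_CUBIC);B=a['color'][100:340,160:460]
B=cv2.copyMakeBorder(cv2.resize(B,(500,400)),0,0,0,0,cv2.BORDER_CONSTANT)
im=np.zeros((600,800,3),np.uint8);im[:360,:480]=cv2.resize(A,(480,360));im[360:,480:]=cv2.resize(B,(320,240))
cv2.imwrite('pics/end.png',im[:,:,::-1])
```

```text
(no output)
```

View pics/end.png

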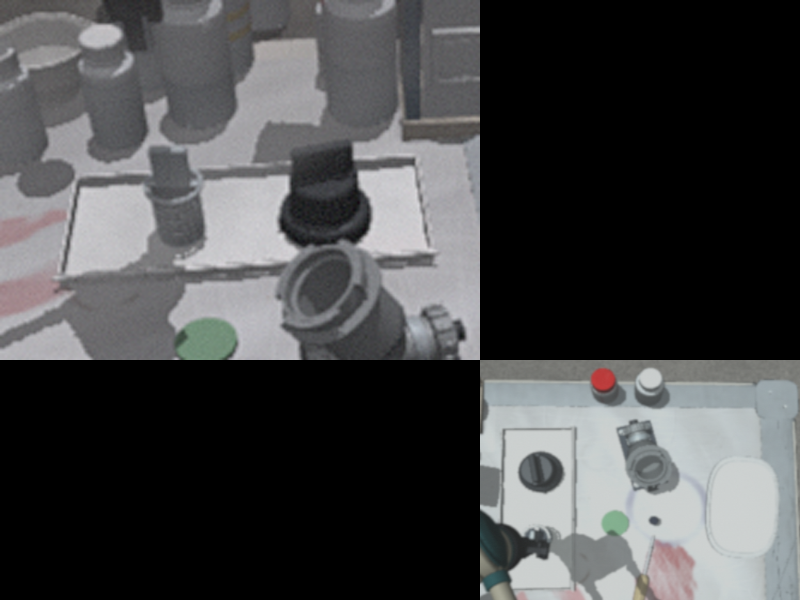

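Both stand upright on the tray (side: basket at (180,205), lid at (325,200)); the bystanders are undisturbed and the gripper is clear.

```bash
python3 -c "
from rig import r
print(r.close_job())"
```

```text
the job is handed in; nothing more can be done
None
```

The lid and the basket both stand upright on the drip tray, the other things on the bench look undisturbed in the last pictures, and the job was handed in at about 22 s of the 51 s allowed; no verdict was returned.

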